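Load the condiment lift in order and hold its cam lever at full lift

ROBOT

A 6-joint arm with a two-finger parallel gripper is mounted at the origin on the work surface. World frame = base frame: x ahead of the robot, y to its left, z up, the work surface at z = 0. Lengths are in m, angles in rad, forces in N, time in s.
With the tool pointing down it reaches from about 0.35 to 1 m from the base axis. Payload 7.1 kg.
Tool frame: the origin (TCP) lies between the finger pads; the fingertips stand 8 mm ahead of it and the grasp point (between the pads) lies 11 mm behind it (tcp_to_tips is the distance from the TCP to the fingertips, in m); z points along the fingers, y is the direction in which the jaws open and shut (so a half turn about z gives the same grasp; the last joint's range is limited). The gripper opens to 85 mm and grips with 20 to 120 N. Pads are 22 mm wide; open, the fingers measure 114 mm over their backs; the gripper's body (76 mm by 85 mm) begins 54 mm behind the grasp point. The pads swing forward as they close: fully open they stand 13 mm farther back than shut.
Start: joints at [-1.308, 0.423, 1.63, -0, 1.089, -0.019], TCP at [0.174, -0.6, 0.239] pointing down, gripper open.
Joint ranges: [-3, 3], [-0.9, 2.11], [0.09, 2.58], [-1.31, 4.45], [0.11, 2.69], [-2.54, 2.54]. Speed limits (rad/s): [2.39, 2.39, 3.01, 3.14, 3.14, 3.14].

INTERFACE

Orientations are given as a 3x3 rotation matrix whose columns are the frame's x, y, z axes.
In Python, from workcell import * gives the robot as it stands.
- The arm moves only by the shell command python3 -m inch 'ROWS' [FORCE]. ROWS is a JSON object of lists of equal length, an entry for each row: "gripper": the finger opening in mm, from 0 to 85.4; "dp": the shift along the world's x, y, z in mm, a list of three; "turn": the turn about the world's z in rad. In form: {"gripper": [gripper, ...], "dp": [[dx, dy, dz], ...], "turn": [turn, ...]}. A call has 1 to 8 rows; each row shifts and turns the commanded pose from where the row before left it; what a row does not reach is not made up. A row lasts 1/12 s, in which the tool goes at most 41.7 mm and 7.16 degrees, less where a joint would pass 70% of its speed; a pose out of reach is approached as far as the arm can. A call is refused whole if a number of a shift passes 41.7 or a number of a turn 0.125, either way. A call with a gripper value outside its range is refused whole. The fingers move at their own pace and stop on an object; FORCE is the grip in N (left out, the last holds). Time passes only in rows, so rows that do not move let the fingers close. It gives the time, the measured TCP pose, the force and the opening at its end, in the units of the state.
- get_obs(): the state, without advancing time (a new reading comes with each control period).
- grab_frame(name): name is "side" or "top"; returns the picture (480x640x3 uint8, blue, green, red); there is no depth.
- get_calibration(name): a dict with "intrinsics" (3x3 intrinsics, pixels), "dist" ([k1, k2, p1, p2, k3] as OpenCV has them; the pictures are not rectified), "extrinsics" (4x4, takes a point from camera to world coordinates). Camera axes: x right, y up, looking along -z (the intrinsics and any distortion apply to the point x, -y, -z); pixel columns grow to the right and rows downward; lengths in m; the calibration is good to about 2 mm. A picture is of the moment at which its call begins. get_calibration takes no time and is no camera call.
- hand_in(): hands the job in, once; it reports no verdict.
The state is a dict: "time_s": time; "joint_pos": joint angles; "qd": joint speeds; "tau": joint torques, N m; "tcp_pos": TCP position; "eef_rot": TCP orientation; "wrist_force": force on the tool from outside, world axes, zero at the start; "ft_torque": the same for the moment, N m; "finger_gap": finger opening in m.
Only numpy, scipy, OpenCV 4.12 (cv2) and the standard library are available. Lean on these libraries where they do the work, as an engineer would, in place of code of your own. Each camera call takes 0.05 s, during which the arm holds its last target. There are 200 camera calls.

TASK

Fill the condiment lift in pocket order: first the pepper shaker upright into the pocket marked with one dot, then the red-lidded chilli jar into the two-dot pocket, then the white-capped vinegar bottle into the three-dot pocket, letting go of each. Then swing the cam lever up by its red grip until the deck stands at the very top of its lift (lever upright; past upright the deck sinks again) and finish while still holding the lever there with the gripper, because a spring pulls it back. Do not knock over the pots, and leave the tea cup, the chopstick holder and the small dish where they are.

Things in the scene. Friction and masses are not known exactly. Their poses are not given: they have to be found in the camera images.
- lift: The fixed hand lift: grey box base 120 x 330 mm, carrying the deck, with the cam lever at its +y end. Origin at the centre of its underside on the work surface; x across it (towards the serving ledge), y along it, z up. It stands at another place and yaw in every run and does not move.
- deck (a joint): Height of the aluminium deck (120 x 300 mm plate, 22 mm thick, three round pockets) above its lowest position, m. 0 is down (deck top 75 mm above the work surface), 0.028 is the highest lift (deck top 103 mm). Only the cam drives it.
- cam (a joint): Lever angle, rad. 0 = rest, leaning to the lift's -x side, 10 degrees above level; grows as the lever swings up and over to +x; 1.40 = upright = highest lift; stop at 1.95. The deck is 1 mm below its top 0.22 rad to either side of 1.40 and sinks further beyond. A spring returns the lever to 0 from any angle; moving or holding it takes 4 to 9 N at the grip.
- lever_grip (a point): Lever handle: steel stick 12 mm thick with a red barrel grip across its end (32 mm diameter, 32 mm long along the lift's y, flat ends). The point is its centre, 140 mm from the axle, 89 mm above the work surface at rest and 205 mm when upright. It swings in the lift's plane y = +215 mm. Pinch it from above by its flat ends, carry it along its arc, tool still down: it turns between the pads.
- cam_axle (a point): Point on the lever's axle in the plane of the grip: lift frame (0, 215, 65) mm. The axle runs along the lift's y and carries a brass eccentric disc (72 mm) beside the deck; a short link from the disc pushes the deck up.
- pocket1 (a point): Centre of the floor of the pocket marked with one black dot, the one next to the lever: 54 mm diameter, 14 mm deep, floor 61 mm above the work surface with the deck down; lift frame x = 8, y = +100 mm. The dots lie on the deck at its -x edge.
- pocket2 (a point): The same for the middle pocket, two dots: 68 mm diameter, 14 mm deep, at y = 0.
- pocket3 (a point): The same for the pocket with three dots: 54 mm diameter, 14 mm deep, at y = -100 mm.
- pepper: Pepper shaker, one rigid piece, 0.19 kg: clear body with black peppercorns, base 46 mm diameter, black cap on top from 72 to 118 mm above the base, 42 mm diameter (46 mm above 106 mm); grip the cap. Upright; origin at the centre of its underside, z up.
- chilli: Chilli jar, one rigid piece (lid fixed), 0.24 kg: clear body with orange content, 62 mm diameter at its widest (base 58 mm), red lid 68 mm diameter at 64 to 70 mm height, with a red knob 29 mm diameter from 82 to 96 mm (top 102 mm); grip the knob. Upright; origin at the centre of its underside.
- vinegar: Vinegar bottle, one rigid piece, 0.20 kg: clear body with amber content, base 47 mm diameter, 42 mm above it, white cap 45 mm diameter from 84 to 110 mm (domed top at 119 mm); grip the cap. Upright; origin at the centre of its underside.
- teacup: Blue tea cup, 74 mm diameter, 75 mm high, origin at its underside. Leave alone.
- chopsticks: Dark wooden chopstick holder, 70 x 70 x 110 mm with chopsticks up to 190 mm, origin at its underside. Leave alone.
- dish: Small white dish, 90 mm diameter, 25 mm high, origin at its underside. Leave alone.
Mind the look-alikes: they are no part of the job. What is shaped like the pepper but purple or yellow is not meant.

How it is judged:
On the way, in this order (a step that is already met when the one before it is completed fails the run):
1. pepper seated upright in pocket 1 and let go (horizontal distance between pepper and pocket1 below 0.007 m and z of pepper in the frame of pocket1 between -0.004 and 0.004 m and angle between pepper's own z axis and vertical below 0.1 rad and contact force between pepper and the fingers below 0.1 N), for 0.2 s.
2. chilli seated upright in pocket 2 and let go (horizontal distance between chilli and pocket2 below 0.007 m and z of chilli in the frame of pocket2 between -0.004 and 0.004 m and angle between chilli's own z axis and vertical below 0.1 rad and contact force between chilli and the fingers below 0.1 N), for 0.2 s.
3. vinegar seated upright in pocket 3 and let go (horizontal distance between vinegar and pocket3 below 0.007 m and z of vinegar in the frame of pocket3 between -0.004 and 0.004 m and angle between vinegar's own z axis and vertical below 0.1 rad and contact force between vinegar and the fingers below 0.1 N), for 0.2 s.
4. cam lever at the top of its lift, held by the gripper (value of joint deck above 0.0268 m and contact force between the fingers and cam above 1 N), for 0.5 s.
At the end, for the whole second after the job is handed in: The fingers press on the cam lever (over 1 N), which is still; the deck is over 26.8 mm up (of 28; lever within about 0.24 rad of upright); pepper, chilli and vinegar stand let go, upright (0.1 rad) on the floors of pockets 1, 2 and 3 (4 mm in height, 7 mm off centre) (all of step 1 and all of step 2 and all of step 3 and all of step 4 and velocity of joint cam between -0.2 and 0.2 rad/s); the arm keeps its last pose, push and grip.
It fails at once if the teacup was moved more than 30 mm (distance of teacup from where it was at the start of the episode above 0.03 m).
It fails at once if the chopsticks was moved more than 30 mm (distance of chopsticks from where it was at the start of the episode above 0.03 m).
It fails at once if the dish was moved more than 30 mm (distance of dish from where it was at the start of the episode above 0.03 m).
It fails at once if a pot was knocked over (angle between any of pepper, chilli, vinegar's own z axis and vertical above 0.8 rad).
It also fails if it takes over 72 s, if anything falls off the work surface, if the arm or the gripper's body presses on something with over 40 N, if the wrist force passes 120 N, or if a joint passes its speed limit or range.

## Working session

There is one attempt and no reset: what is moved stays moved. The work goes in short steps, Python scripts to look and compute and a shell command to move; the robot and the scene stay as the last step left them, time stands still between calls to the robot, and variables do not carry over. Pictures are saved under pics/ and viewed, about 8 in all and at most 12, crops included, and the job is handed in when it is done.

```bash
mkdir -p pics; ls; python3 - <<'E'
from workcell import *
import cv2
for n in("top","side"):
    cv2.imwrite(f"pics/{n}0.png",grab_frame(n)); c=get_calibration(n); print(n,c)
print(get_obs())
E
```

```text
pics
top {'intrinsics': array([[525.51270617,   0.        , 322.58902917],
       [  0.        , 525.51270617, 240.4294447 ],
       [  0.        ,   0.        ,   1.        ]]), 'dist': array([-0.10921874,  0.        ,  0.        ,  0.        ,  0.        ]), 'extrinsics': array([[ 2.55817002e-02,  9.94178875e-01, -1.04661075e-01,
         4.04042373e-01],
       [-9.99553123e-01,  2.38185442e-02, -1.80618709e-02,
        -2.97170652e-04],
       [-1.54638561e-02,  1.05076357e-01,  9.94343919e-01,
         1.19587958e+00],
       [ 0.00000000e+00,  0.00000000e+00,  0.00000000e+00,
         1.00000000e+00]])}
side {'intrinsics': array([[614.85137133,   0.        , 323.83462911],
       [  0.        , 614.85137133, 232.1357129 ],
       [  0.        ,   0.        ,   1.        ]]), 'dist': array([-0.20862054,  0.        ,  0.        ,  0.        ,  0.        ]), 'extrinsics': array([[-0.91472942,  0.17678882, -0.36333979,  0.05828461],
       [-0.40334734, -0.45314443,  0.79496607,  0.98599405],
       [-0.02410429,  0.87373099,  0.48581184,  0.69326994],
       [ 0.        ,  0.        ,  0.        ,  1.        ]])}
{'time_s': 0.1, 'joint_pos': array([-1.30798629e+00,  4.23763162e-01,  1.63065089e+00,  3.02780809e-05,
        1.08860323e+00, -1.90050324e-02]), 'qd': array([ 0.00030449, -0.00034231, -0.00376814, -0.00048966, -0.00033407,
       -0.0008876 ]), 'tau': array([ 4.30415421e-04, -5.58425117e+01, -2.82444853e+01,  8.98935036e-05,
        2.92393328e-03, -9.54305989e-06]), 'tcp_pos': array([ 0.17370996, -0.59984787,  0.23860955]), 'eef_rot': array([[ 9.60556169e-01,  2.78085826e-01, -3.44205506e-04],
       [ 2.78086034e-01, -9.60555176e-01,  1.38267628e-03],
       [ 5.38742941e-05, -1.42385697e-03, -9.99998985e-01]]), 'wrist_force': array([-0.78731434, -0.22564757, -0.32989016]), 'ft_torque': array([-0.02515549,  0.04062377, -0.06444748]), 'finger_gap': 0.08536500890200732}
```

View pics/top0.png

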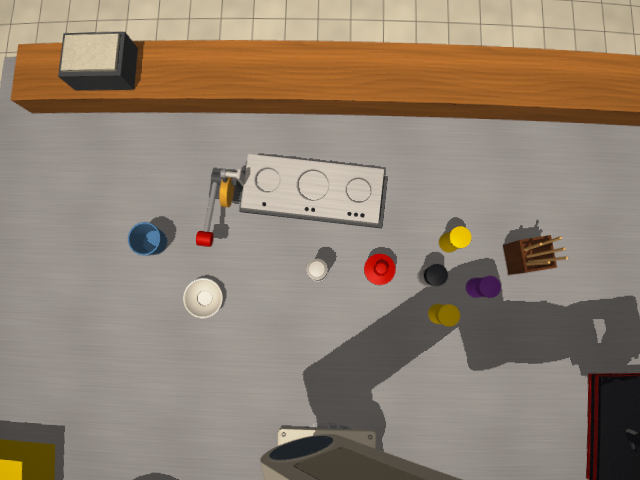

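View pics/side0.png

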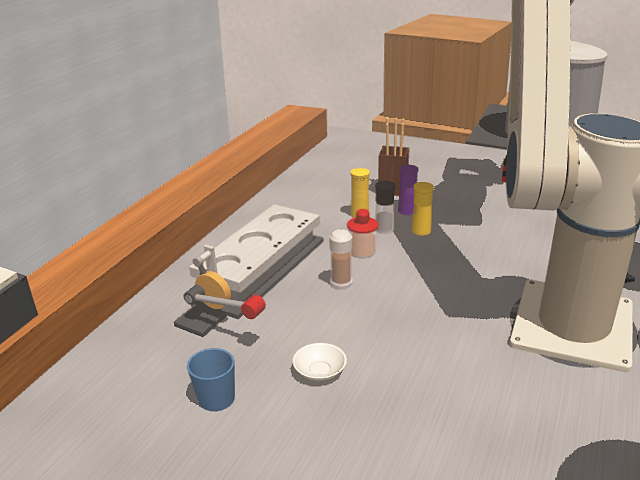

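```bash
cat > h.py <<'E'
from workcell import *
import cv2, numpy as np
def pt(name,uv,z):
    c=get_calibration(name); uv=np.array(uv,float).reshape(-1,1,2)
    n=cv2.undistortPoints(uv,c["intrinsics"],c["dist"]).reshape(-1,2)
    d=np.c_[n[:,0],-n[:,1],-np.ones(len(n))]@c["extrinsics"][:3,:3].T
    o=c["extrinsics"][:3,3]; return o+d*((z-o[2])/d[:,2])[:,None]
def px(name,P):
    c=get_calibration(name); E=c["extrinsics"]; q=(np.array(P).reshape(-1,3)-E[:3,3])@E[:3,:3]
    return cv2.projectPoints((q*[1,-1,-1]).reshape(-1,1,3),np.zeros(3),np.zeros(3),c["intrinsics"],c["dist"])[0].reshape(-1,2)
E
python3 - <<'E'
from h import *
im=cv2.imread("pics/top0.png"); b,g,r=[im[:,:,i].astype(int) for i in range(3)]
def blob(m,roi,lab):
    x0,y0,x1,y1=roi; s=m[y0:y1,x0:x1].astype(np.uint8)
    n,l,st,c=cv2.connectedComponentsWithStats(s)
    k=1+np.argmax(st[1:,4]); print(lab,c[k]+[x0,y0],st[k]); return c[k]+[x0,y0]
mx=np.max(im,2).astype(int)
p=blob(mx<45,(420,260,450,290),'pepper'); print(pt("top",p,.118))
p=blob((r-g>110),(360,250,400,290),'lid'); print(pt("top",p,.075))
p=blob((np.min(im,2)>175),(300,255,335,285),'vin'); print(pt("top",p,.112))
p=blob((r-g>90),(190,225,220,250),'grip'); print(pt("top",p,.095))
roi=im[140:240,190:400]
cv2.imwrite("pics/deck.png",cv2.resize(roi,None,fx=3.8,fy=3.8,interpolation=cv2.INTER_CUBIC))
cv2.imwrite("pics/pots.png",cv2.resize(im[220:330,290:510],None,fx=3.6,fy=3.6,interpolation=cv2.INTER_CUBIC))
E
```

```text
pepper [436.16666667 273.61011905] [  4   4  24  21 336]
[[ 0.4545845  -0.21568245  0.118     ]]
lid [379.1821975  269.23365786] [  4   4  31  31 719]
[[ 0.46316496 -0.10218469  0.075     ]]
vin [316.13661202 268.86338798] [  9   7  15  15 183]
[[0.45882674 0.03119416 0.112     ]]
grip [203.28921569 238.36764706] [  6   6  16  16 204]
[[0.51824685 0.27355606 0.095     ]]
```

View pics/deck.png

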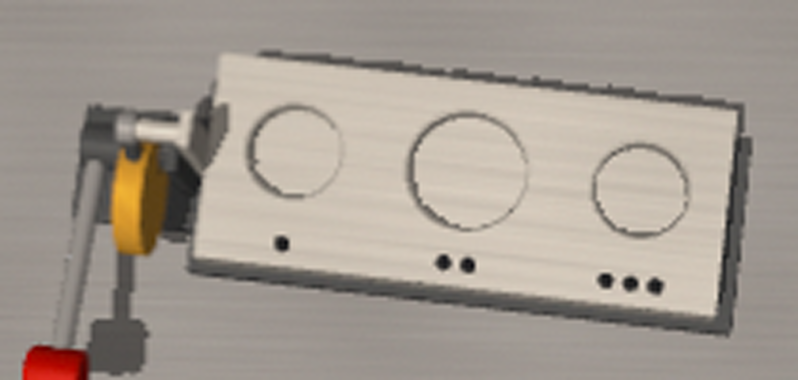

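View pics/pots.png

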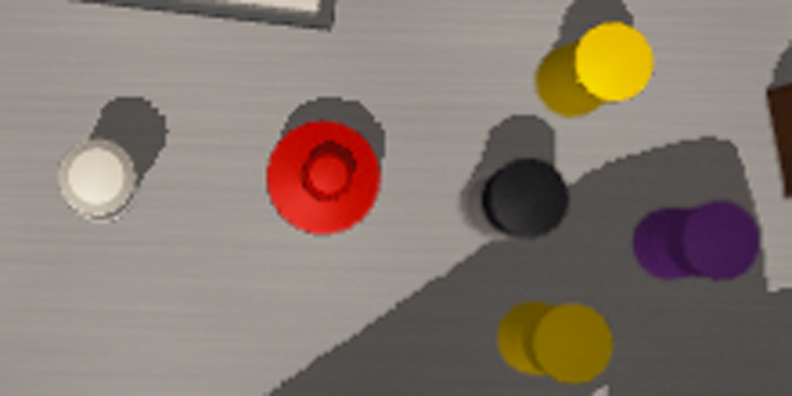

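The top picture shows the lift with its one-dot pocket at about (267,180), two-dot at (313,185), three-dot at (358,190), and the lever grip at (203,238). Pepper candidates are black/clear (436,275), purple (490,287), yellow (460,237) and yellow (449,315). Only the black-capped clear one fits, and the crop confirms it. The red lid (379,269) is the chilli and the white cap (316,269) the vinegar.

```bash
python3 - <<'E'
from h import *
cr=lambda a,s,o:(np.array(a,float)+.5)/s-.5+np.array(o)
pk=pt("top",cr([(296,151),(468,171.5),(641,190.5)],3.8,(190,140)),.075)
co=pt("top",cr([(220,54),(742,104),(717,318),(191,262)],3.8,(190,140)),.075)
print("pockets",pk.round(4),"gaps",np.diff(pk,axis=0).round(4)); print("corners",co.round(4),[np.linalg.norm(co[i]-co[(i+1)%4]).round(4) for i in range(4)])
# lift fit (2D rigid)
A=np.array([(8,100),(8,0),(8,-100),(60,150),(60,-150),(-60,-150),(-60,150)])/1e3; B=np.r_[pk,co][:,:2]
W=np.array([2,2,2,1,1,1,1.])[:,None]
a=(A*W).sum(0)/W.sum(); b=(B*W).sum(0)/W.sum(); H=((A-a)*W).T@(B-b); th=np.arctan2(H[0,1]-H[1,0],H[0,0]+H[1,1])
R=np.array([[np.cos(th),-np.sin(th)],[np.sin(th),np.cos(th)]]); t=b-R@a
print("lift",t.round(4),"yaw",th, "res mm",((A@R.T+t-B)*1e3).round(1).tolist())
np.savez("lift.npz",R=R,t=t,th=th)
for n,q in dict(p1=(.008,.1),p2=(.008,0),p3=(.008,-.1),grip0=(-.14*np.cos(np.radians(10)),.215),gripup=(0,.215)).items(): print(n,(R@q+t).round(4))
pots=dict(pepper=(cr((526,198),3.6,(290,220)),.117),lid=(cr((323.5,177),3.6,(290,220)),.067),knob=(cr((328,174),3.6,(290,220)),.100),vin=(cr((97,179),3.6,(290,220)),.105))
S=cv2.imread("pics/side0.png")
for n,(u,z) in pots.items():
    P=pt("top",u,z)[0]; print(n,P.round(4)); v=px("side",P)[0]; print(v); cv2.circle(S,tuple((v*8).astype(int)),16,(0,255,0),-1,cv2.LINE_AA,3)
    v=px("side",[P[0],P[1],0])[0]; cv2.circle(S,tuple((v*8).astype(int)),16,(255,0,255),-1,cv2.LINE_AA,3)
for v in px("side",np.c_[A@R.T+t,np.full(7,.075)]): cv2.circle(S,tuple((v*8).astype(int)),12,(0,255,0),-1,cv2.LINE_AA,3)
v=px("side",[*(R@(-.1379,.215)+t),.089])[0]; cv2.circle(S,tuple((v*8).astype(int)),16,(0,255,0),-1,cv2.LINE_AA,3)
cv2.imwrite("pics/sidechk.png",cv2.resize(S[150:330,170:440],None,fx=2.95,fy=2.95,interpolation=cv2.INTER_CUBIC))
o=get_obs();R=o["eef_rot"];print("jaw yaw",np.arctan2(R[1,1],R[0,1]))
E
```

```text
pockets [[ 0.653   0.1436  0.075 ]
 [ 0.6431  0.0445  0.075 ]
 [ 0.6343 -0.0546  0.075 ]] gaps [[-0.0099 -0.0991  0.    ]
 [-0.0088 -0.099   0.    ]]
corners [[ 0.7095  0.1901  0.075 ]
 [ 0.6863 -0.1117  0.075 ]
 [ 0.5619 -0.0989  0.075 ]
 [ 0.5872  0.2013  0.075 ]] [np.float64(0.3027), np.float64(0.125), np.float64(0.3013), np.float64(0.1228)]
lift [0.6358 0.0452] yaw -0.08601210377126248 res mm [[-0.7, 0.6], [0.7, 0.0], [0.9, -0.6], [-1.1, -0.6], [-3.6, 2.3], [1.2, -0.2], [1.7, -1.6]]
p1 [0.6524 0.1441]
p2 [0.6438 0.0445]
p3 [ 0.6352 -0.0551]
grip0 [0.5169 0.2712]
gripup [0.6543 0.2594]
pepper [ 0.4525 -0.215   0.117 ]
[385.07626317 183.03206162]
lid [ 0.4645 -0.1036  0.067 ]
[362.50829085 223.57754644]
knob [ 0.4646 -0.1031  0.1   ]
[362.51317175 209.95814102]
vin [0.4582 0.0304 0.105 ]
[341.29111985 237.44893518]
jaw yaw -1.2889952767259876
```

View pics/sidechk.png

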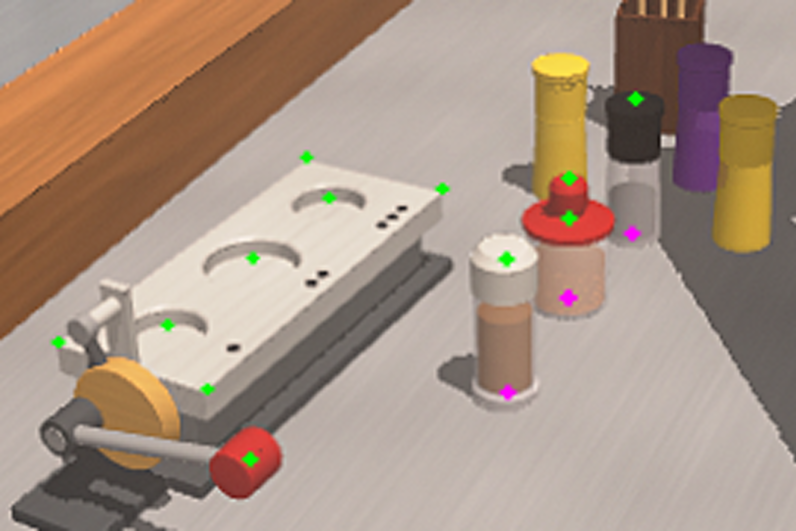

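The projected estimates land on the objects in the side view, and the sizes and pocket spacing agree. Moving above the pepper.

```bash
python3 -m inch '{"gripper":[85,85,85,85,85,85,85],"dp":[[20,27,0],[20,27,0],[20,27,0],[20,27,0],[20,27,0],[20,27,0],[20,27,0]],"turn":[-0.04,-0.04,-0.04,-0.04,-0.04,-0.04,-0.04]}' 60
python3 -m inch '{"gripper":[85,85,85,85,85,85,85,85],"dp":[[20,28,0],[20,28,0],[20,28,0],[20,28,0],[20,28,0],[20,28,0],[20,28,0],[0,0,0]],"turn":[0,0,0,0,0,0,0,0]}'
```

```text
time_s: 0.68
tcp_pos: [0.3143, -0.4098, 0.2391]
eef_rot: [[1.0, -0.0, -0.0], [-0.0, -1.0, 0.0], [-0.0, -0.0, -1.0]]
wrist_force: [0.7, -0.6, -0.6]
finger_gap: 0.0849
time_s: 1.35
tcp_pos: [0.4563, -0.2114, 0.2392]
eef_rot: [[1.0, 0.006, 0.001], [0.006, -1.0, 0.001], [0.001, -0.001, -1.0]]
wrist_force: [0.2, -0.2, 0.6]
finger_gap: 0.0848
```

```bash
python3 -m inch '{"gripper":[85,85,85,85,85,85],"dp":[[-2,-2,-35],[-2,-2,-35],[0,0,-35],[0,0,-30],[0,0,-25],[0,0,0]],"turn":[0,0,0,0,0,0]}' 
python3 -m inch '{"gripper":[35,35,35,35,35,35],"dp":[[0,0,0],[0,0,0],[0,0,0],[0,0,0],[0,0,0],[0,0,0]],"turn":[0,0,0,0,0,0]}' 50
python3 -c "
from h import *
cv2.imwrite('pics/g1.png',cv2.resize(grab_frame('side')[80:280,280:480],None,fx=3,fy=3))"
```

```text
time_s: 1.85
tcp_pos: [0.4465, -0.218, 0.075]
eef_rot: [[1.0, 0.002, -0.008], [0.002, -1.0, 0.004], [-0.008, -0.004, -1.0]]
wrist_force: [-1.1, 0.3, 0.1]
finger_gap: 0.0851
time_s: 2.35
tcp_pos: [0.4511, -0.22, 0.0813]
eef_rot: [[1.0, 0.002, 0.003], [0.002, -1.0, -0.002], [0.003, 0.002, -1.0]]
wrist_force: [-0.8, 1.0, 6.1]
finger_gap: 0.0433
```

View pics/g1.png

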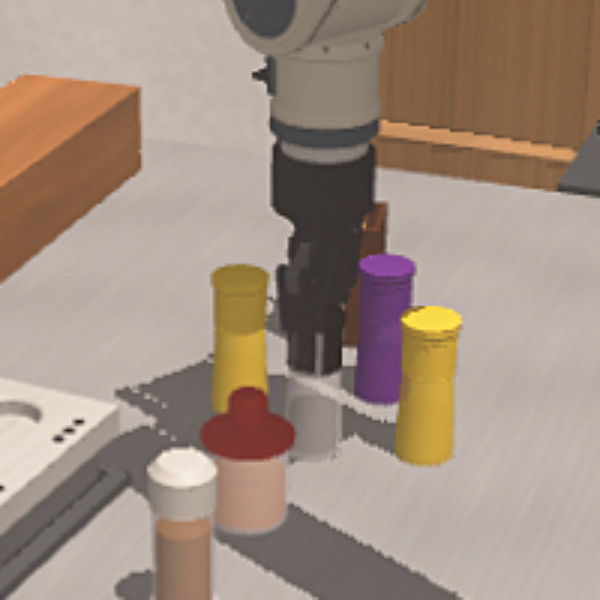

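Cap is gripped (gap 43 mm, on the black cap). Lifting and carrying it to pocket 1.

```bash
python3 -m inch '{"gripper":[35,35,35,35,35,35],"dp":[[0,0,15],[0,0,25],[0,0,30],[0,0,30],[0,0,25],[0,0,10]],"turn":[0,0,0,0,0,0]}' 
python3 -m inch '{"gripper":[35,35,35,35,35,35,35],"dp":[[10,20,0],[17,30,0],[17,30,0],[17,30,0],[17,30,0],[17,30,0],[17,30,0]],"turn":[0,0,0,0,0,0,0]}'
python3 -m inch '{"gripper":[35,35,35,35,35,35,35,35],"dp":[[17,30,0],[17,30,0],[17,30,0],[17,30,0],[13,25,0],[7,15,0],[0,0,0],[0,0,0]],"turn":[0,0,0,0,0,0,0,0]}'
```

```text
time_s: 2.9
tcp_pos: [0.4514, -0.2202, 0.2187]
eef_rot: [[1.0, 0.002, 0.006], [0.002, -1.0, -0.003], [0.006, 0.003, -1.0]]
wrist_force: [0.6, -0.8, -2.6]
finger_gap: 0.0437
time_s: 3.48
tcp_pos: [0.562, -0.0177, 0.214]
eef_rot: [[1.0, 0.002, -0.0], [0.002, -1.0, -0.0], [-0.0, 0.0, -1.0]]
wrist_force: [0.8, -0.7, -1.7]
finger_gap: 0.0437
time_s: 4.15
tcp_pos: [0.6492, 0.141, 0.2135]
eef_rot: [[1.0, 0.003, -0.001], [0.003, -1.0, -0.001], [-0.001, 0.001, -1.0]]
wrist_force: [-1.1, -0.5, -2.7]
finger_gap: 0.0435
```

```bash
python3 -m inch '{"gripper":[35,35,35,35,35],"dp":[[2,3,-18],[0,0,-18],[0,0,-12],[0,0,0],[0,0,0]],"turn":[0,0,0,0,0]}' 
python3 -c "
from h import *
o=get_obs();print(o['tcp_pos'])
S=grab_frame('side');T=grab_frame('top')
cv2.imwrite('pics/p1.png',np.hstack([cv2.resize(S[180:320,170:300],(390,420),interpolation=2),cv2.resize(T[110:240,200:330],(390,420),interpolation=2)]))
print(px('side',[.6524,.1441,.0837]),px('side',[.6524,.1441,.075]))"
```

```text
time_s: 4.57
tcp_pos: [0.651, 0.1425, 0.1656]
eef_rot: [[1.0, 0.001, -0.002], [0.001, -1.0, -0.001], [-0.002, 0.001, -1.0]]
wrist_force: [-0.5, -0.3, -1.8]
finger_gap: 0.0435
[0.65096464 0.14254496 0.16563272]
[[225.92226722 255.97780729]] [[226.38541246 259.81120221]]
```

View pics/p1.png

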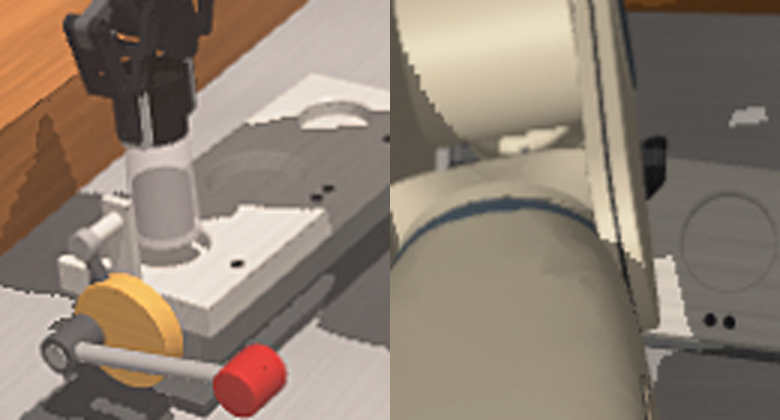

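The pepper's base sits over pocket 1, within about 1 to 2 mm of the prediction. Lowering it.

```bash
python3 -m inch '{"gripper":[35,35,35,35,35],"dp":[[0,0.5,-8],[0,0,-6],[0,0,-4],[0,0,-4],[0,0,0]],"turn":[0,0,0,0,0]}' 

```

```text
time_s: 5.08
tcp_pos: [0.6512, 0.1441, 0.1431]
eef_rot: [[1.0, 0.002, -0.002], [0.002, -1.0, -0.0], [-0.002, 0.0, -1.0]]
wrist_force: [-0.9, -1.1, -3.0]
finger_gap: 0.0439
```

```bash
python3 -m inch '{"gripper":[35,35,35],"dp":[[0,0,-1.5],[0,0,0],[0,0,0]],"turn":[0,0,0]}' 
python3 -m inch '{"gripper":[48,55,65,75,75],"dp":[[0,0,0],[0,0,0],[0,0,0],[0,0,0],[0,0,0]],"turn":[0,0,0,0,0]}' 
python3 -m inch '{"gripper":[75,75,75,75,75,75,75],"dp":[[0,0,10],[0,0,25],[0,0,30],[0,0,30],[0,0,10],[0,0,0],[0,0,0]],"turn":[0,0,0,0,0,0,0]}' 

```

```text
time_s: 5.33
tcp_pos: [0.6519, 0.1442, 0.1429]
eef_rot: [[1.0, 0.002, 0.0], [0.002, -1.0, 0.0], [0.0, -0.0, -1.0]]
wrist_force: [-0.8, 0.0, -2.4]
finger_gap: 0.044
time_s: 5.75
tcp_pos: [0.652, 0.1442, 0.1431]
eef_rot: [[1.0, 0.002, 0.001], [0.002, -1.0, 0.0], [0.001, -0.0, -1.0]]
wrist_force: [0.1, -0.1, -0.1]
finger_gap: 0.0752
time_s: 6.33
tcp_pos: [0.6518, 0.1442, 0.2483]
eef_rot: [[1.0, 0.002, 0.001], [0.002, -1.0, 0.0], [0.001, -0.0, -1.0]]
wrist_force: [0.3, 0.4, -1.5]
finger_gap: 0.0752
```

```bash
python3 -m inch '{"gripper":[75,75,75,75,75,75,75],"dp":[[-20,-27,0],[-20,-27,0],[-20,-27,0],[-20,-27,0],[-20,-27,0],[-20,-27,0],[-20,-27,0]],"turn":[0,0,0,0,0,0,0]}' 
python3 -m inch '{"gripper":[75,70,70,70,70],"dp":[[-20,-27,0],[-20,-25,0],[-7,-6,0],[0,0,0],[0,0,0]],"turn":[0,0,0,0,0]}' 
python3 -c "
from h import *
T=grab_frame('top');S=grab_frame('side')
cv2.imwrite('pics/p2.png',np.hstack([cv2.resize(S[180:320,170:300],(390,420),interpolation=2),cv2.resize(T[130:250,190:320],(390,420),interpolation=2)]))
print(px('top',[.6524,.1441,.179]),px('top',[.6524,.1441,.075]))"
```

```text
time_s: 6.92
tcp_pos: [0.5093, -0.0457, 0.2458]
eef_rot: [[1.0, 0.002, -0.004], [0.002, -1.0, 0.0], [-0.004, -0.0, -1.0]]
wrist_force: [0.0, -1.0, 0.1]
finger_gap: 0.0748
time_s: 7.33
tcp_pos: [0.4645, -0.1027, 0.247]
eef_rot: [[1.0, 0.0, -0.001], [0.0, -1.0, 0.001], [-0.001, -0.001, -1.0]]
wrist_force: [-0.4, 1.1, 0.3]
finger_gap: 0.0699
[[261.01961267 168.15972944]] [[267.27582852 179.64793206]]
```

View pics/p2.png

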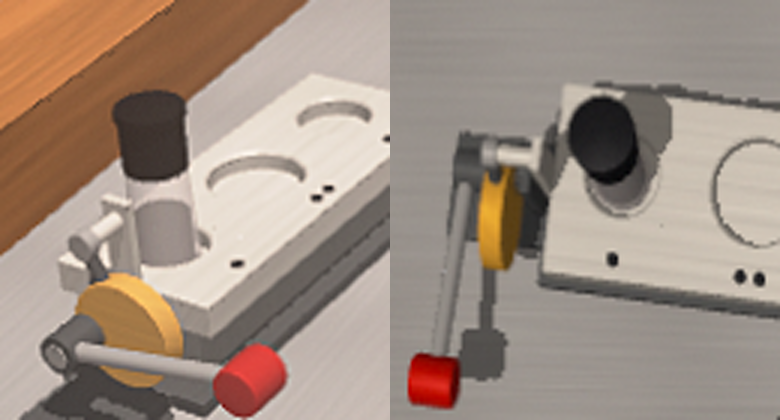

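The pepper stands upright in pocket 1: cap at crop (603,135), predicted (603,133), base inside the rim. Next the chilli knob.

```bash
python3 -m inch '{"gripper":[70,70,70,70,70,70,70],"dp":[[0,0,-35],[0,0,-35],[0,0,-35],[0,0,-30],[0,0,-18],[0,0,-8],[0,0,0]],"turn":[0,0,0,0,0,0,0]}' 
python3 -m inch '{"gripper":[22,22,22,22,22,22,22],"dp":[[0,0,0],[0,0,0],[0,0,0],[0,0,0],[0,0,0],[0,0,0],[0,0,0]],"turn":[0,0,0,0,0,0,0]}' 60

```

```text
time_s: 8.02
tcp_pos: [0.4643, -0.1017, 0.085]
eef_rot: [[1.0, 0.003, -0.004], [0.003, -1.0, 0.001], [-0.004, -0.001, -1.0]]
wrist_force: [-0.1, -0.4, 0.0]
finger_gap: 0.0702
time_s: 8.6
tcp_pos: [0.4661, -0.1033, 0.0883]
eef_rot: [[1.0, 0.002, 0.003], [0.002, -1.0, -0.001], [0.003, 0.001, -1.0]]
wrist_force: [-0.2, -1.3, 5.9]
finger_gap: 0.0267
```

```bash
python3 -m inch '{"gripper":[40,40,40,40,40,40,40],"dp":[[0,0,0],[0,0,0],[0,0,-2],[0,0,-2],[0,0,0],[0,0,0],[0,0,0]],"turn":[0,0,0,0,0,0,0]}' 
python3 -m inch '{"gripper":[22,22,22,22,22,22],"dp":[[0,0,0],[0,0,0],[0,0,0],[0,0,0],[0,0,0],[0,0,0]],"turn":[0,0,0,0,0,0]}' 60

```

```text
time_s: 9.18
tcp_pos: [0.4647, -0.1028, 0.0827]
eef_rot: [[1.0, 0.002, -0.0], [0.002, -1.0, 0.0], [-0.0, -0.0, -1.0]]
wrist_force: [-0.2, 1.0, -0.7]
finger_gap: 0.0405
time_s: 9.68
tcp_pos: [0.4651, -0.1031, 0.083]
eef_rot: [[1.0, 0.002, 0.001], [0.002, -1.0, -0.0], [0.001, 0.0, -1.0]]
wrist_force: [-0.7, -4.0, 4.5]
finger_gap: 0.0268
```

```bash
python3 -m inch '{"gripper":[22,22,22,22,22,22],"dp":[[0,0,10],[0,0,20],[0,0,30],[0,0,30],[0,0,10],[0,0,0]],"turn":[0,0,0,0,0,0]}' 
python3 -m inch '{"gripper":[22,22,22,22,22,22,22,22],"dp":[[12,10,0],[25,20,0],[28,23,0],[28,23,0],[28,23,0],[28,23,0],[20,17,0],[10,9,0]],"turn":[0,0,0,0,0,0,0,0]}'
python3 -m inch '{"gripper":[22,22,22],"dp":[[0,0,0],[0,0,0],[0,0,0]],"turn":[0,0,0]}'
```

```text
time_s: 10.18
tcp_pos: [0.4662, -0.1029, 0.1852]
eef_rot: [[1.0, 0.002, 0.005], [0.002, -1.0, -0.001], [0.005, 0.001, -1.0]]
wrist_force: [0.3, -0.8, -3.5]
finger_gap: 0.0267
time_s: 10.85
tcp_pos: [0.645, 0.0478, 0.1801]
eef_rot: [[1.0, 0.003, -0.002], [0.003, -1.0, 0.001], [-0.002, -0.001, -1.0]]
wrist_force: [0.1, -0.8, -2.4]
finger_gap: 0.0265
time_s: 11.1
tcp_pos: [0.642, 0.0448, 0.1808]
eef_rot: [[1.0, 0.002, -0.004], [0.002, -1.0, -0.0], [-0.004, 0.0, -1.0]]
wrist_force: [0.0, -0.6, -3.2]
finger_gap: 0.0264
```

```bash
python3 -m inch '{"gripper":[22,22,22,22,22,22],"dp":[[2,0,-10],[0,0,-10],[0,0,-8],[0,0,-5],[0,0,-3],[0,0,0]],"turn":[0,0,0,0,0,0]}' 
python3 -m inch '{"gripper":[22,22,22],"dp":[[0,0,-1],[0,0,0],[0,0,0]],"turn":[0,0,0]}'
```

```text
time_s: 11.6
tcp_pos: [0.6452, 0.0449, 0.1457]
eef_rot: [[1.0, 0.002, -0.002], [0.002, -1.0, -0.0], [-0.002, 0.0, -1.0]]
wrist_force: [0.3, -0.5, -2.3]
finger_gap: 0.0265
time_s: 11.85
tcp_pos: [0.6461, 0.0452, 0.1462]
eef_rot: [[1.0, 0.002, 0.001], [0.002, -1.0, 0.0], [0.001, -0.0, -1.0]]
wrist_force: [1.0, -0.3, -2.5]
finger_gap: 0.0269
```

```bash
python3 -m inch '{"gripper":[22,22,22],"dp":[[-1.5,0,-2],[0,0,0],[0,0,0]],"turn":[0,0,0]}'
python3 -m inch '{"gripper":[32,45,55,55,55],"dp":[[0,0,0],[0,0,0],[0,0,0],[0,0,0],[0,0,0]],"turn":[0,0,0,0,0]}' 
python3 -m inch '{"gripper":[55,55,55,55,60,70],"dp":[[0,0,10],[0,0,25],[0,0,30],[0,0,30],[0,0,0],[0,0,0]],"turn":[0,0,0,0,0,0]}' 
```

```text
time_s: 12.1
tcp_pos: [0.6443, 0.0452, 0.1439]
eef_rot: [[1.0, 0.002, 0.0], [0.002, -1.0, 0.0], [0.0, -0.0, -1.0]]
wrist_force: [0.0, 0.6, -3.9]
finger_gap: 0.0267
time_s: 12.52
tcp_pos: [0.6445, 0.0452, 0.1441]
eef_rot: [[1.0, 0.002, 0.001], [0.002, -1.0, 0.0], [0.001, -0.0, -1.0]]
wrist_force: [-0.6, -0.4, -0.4]
finger_gap: 0.0549
time_s: 13.02
tcp_pos: [0.6457, 0.0453, 0.2419]
eef_rot: [[1.0, 0.002, 0.005], [0.002, -1.0, 0.0], [0.005, -0.0, -1.0]]
wrist_force: [-0.9, 1.0, 0.7]
finger_gap: 0.0694
```

```bash
python3 -m inch '{"gripper":[75,80,80,80,80,80,80,80],"dp":[[-20,-1,0],[-35,-3,0],[-38,-3,0],[-38,-3,0],[-35,-3,0],[-21,-2,0],[0,0,0],[0,0,0]],"turn":[0,0,0,0,0,0,0,0]}' 
python3 -c "
from h import *
T=grab_frame('top');S=grab_frame('side')
cv2.imwrite('pics/p3.png',np.hstack([cv2.resize(S[150:320,170:300],(390,510),interpolation=2),cv2.resize(T[130:250,230:360],(390,510),interpolation=2)]))
print(get_obs()['tcp_pos'],px('side',[.6438,.0445,.163]),px('side',[.6438,.0445,.061]))"
```

```text
time_s: 13.68
tcp_pos: [0.4562, 0.0301, 0.2385]
eef_rot: [[1.0, 0.002, -0.001], [0.002, -1.0, -0.0], [-0.001, 0.0, -1.0]]
wrist_force: [0.5, 0.4, 0.9]
finger_gap: 0.0802
[0.45819233 0.03022465 0.23880017] [[251.91932793 198.53903006]] [[255.85708607 242.91189623]]
```

View pics/p3.png

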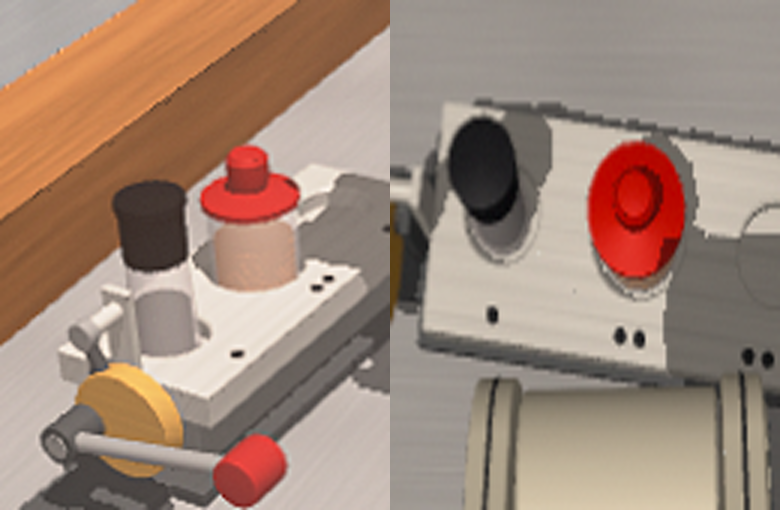

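Chilli upright in pocket 2: knob top at crop (247,152), predicted (246,146). Now the vinegar.

```bash
python3 -m inch '{"gripper":[80,80,80,80,80,80,80],"dp":[[0,0,-35],[0,0,-35],[0,0,-35],[0,0,-30],[0,0,-12],[0,0,-6],[0,0,0]],"turn":[0,0,0,0,0,0,0]}' 
python3 -m inch '{"gripper":[36,36,36,36,36,36],"dp":[[0,0,0],[0,0,0],[0,0,0],[0,0,0],[0,0,0],[0,0,0]],"turn":[0,0,0,0,0,0]}' 50

```

```text
time_s: 14.37
tcp_pos: [0.4574, 0.0302, 0.0842]
eef_rot: [[1.0, 0.002, -0.003], [0.002, -1.0, -0.0], [-0.003, 0.0, -1.0]]
wrist_force: [0.2, -1.0, 0.1]
finger_gap: 0.0799
time_s: 14.87
tcp_pos: [0.4585, 0.0302, 0.0872]
eef_rot: [[1.0, 0.002, 0.003], [0.002, -1.0, 0.0], [0.003, -0.0, -1.0]]
wrist_force: [-1.2, -0.8, 6.4]
finger_gap: 0.0438
```

```bash
python3 -m inch '{"gripper":[36,36,36,36,36,36],"dp":[[0,0,10],[0,0,20],[0,0,30],[0,0,30],[0,0,10],[0,0,0]],"turn":[0,0,0,0,0,0]}' 
python3 -m inch '{"gripper":[36,36,36,36,36,36,36,36],"dp":[[12,-10,0],[25,-15,0],[30,-15,0],[30,-15,0],[30,-14,0],[28,-10,0],[15,-6,0],[7,0,0]],"turn":[0,0,0,0,0,0,0,0]}'
python3 -m inch '{"gripper":[36,36,36],"dp":[[0,0,0],[0,0,0],[0,0,0]],"turn":[0,0,0]}'
```

```text
time_s: 15.37
tcp_pos: [0.4591, 0.0303, 0.1889]
eef_rot: [[1.0, 0.002, 0.006], [0.002, -1.0, 0.0], [0.006, -0.0, -1.0]]
wrist_force: [0.9, 0.1, -1.7]
finger_gap: 0.0435
time_s: 16.03
tcp_pos: [0.6359, -0.0568, 0.1832]
eef_rot: [[1.0, 0.0, -0.002], [0.0, -1.0, -0.0], [-0.002, 0.0, -1.0]]
wrist_force: [-0.6, -0.0, -1.0]
finger_gap: 0.0434
time_s: 16.28
tcp_pos: [0.6327, -0.0544, 0.1847]
eef_rot: [[1.0, 0.002, -0.003], [0.002, -1.0, 0.0], [-0.003, -0.0, -1.0]]
wrist_force: [-0.3, 0.3, -2.1]
finger_gap: 0.0432
```

```bash
python3 -m inch '{"gripper":[36,36,36,36,36],"dp":[[0,0,-10],[0,0,-8],[0,0,0],[0,0,0],[0,0,0]],"turn":[0,0,0,0,0]}'
```

```text
time_s: 16.7
tcp_pos: [0.6341, -0.0547, 0.1677]
eef_rot: [[1.0, 0.002, -0.0], [0.002, -1.0, 0.0], [-0.0, -0.0, -1.0]]
wrist_force: [-0.1, -0.5, -1.0]
finger_gap: 0.0436
```

```bash
python3 -m inch '{"gripper":[36,36,36,36,36,36],"dp":[[0.5,0,-6],[0,0,-6],[0,0,-4],[0,0,-3],[0,0,0],[0,0,0]],"turn":[0,0,0,0,0,0]}'
```

```text
time_s: 17.2
tcp_pos: [0.6348, -0.0548, 0.1486]
eef_rot: [[1.0, 0.002, -0.0], [0.002, -1.0, 0.0], [-0.0, -0.0, -1.0]]
wrist_force: [-0.2, 0.6, -1.3]
finger_gap: 0.0437
```

```bash
python3 -m inch '{"gripper":[36,36,46,58,70,75],"dp":[[0,0,-1],[0,0,0],[0,0,0],[0,0,0],[0,0,0],[0,0,0]],"turn":[0,0,0,0,0,0]}'
python3 -m inch '{"gripper":[75,75,75,75,75,75],"dp":[[0,0,10],[0,0,25],[0,0,30],[0,0,30],[0,0,10],[0,0,0]],"turn":[0,0,0,0,0,0]}'
python3 -m inch '{"gripper":[75,70,70,70,70,70,70],"dp":[[-10,20,0],[-14,37,0],[-14,37,0],[-14,37,0],[-14,37,0],[-14,37,0],[-14,37,0]],"turn":[-0.014,-0.014,-0.014,-0.014,-0.014,-0.014,0]}'
python3 -m inch '{"gripper":[70,70,70,70,70],"dp":[[-14,37,0],[-8,30,0],[-2,18,0],[0,0,0],[0,0,0]],"turn":[0,0,0,0,0]}'
python3 -c "
from h import *
T=grab_frame('top');S=grab_frame('side')
cv2.imwrite('pics/p4.png',np.hstack([cv2.resize(S[120:330,170:350],(450,525),interpolation=2),cv2.resize(T[130:250,260:390],(350,525),interpolation=2)]))
print(get_obs()['tcp_pos'],px('side',[.6352,-.0551,.180]),px('side',[.517,.272,.089]))"
```

```text
time_s: 17.7
tcp_pos: [0.6349, -0.0548, 0.148]
eef_rot: [[1.0, 0.002, 0.0], [0.002, -1.0, -0.0], [0.0, 0.0, -1.0]]
wrist_force: [-0.1, 0.1, 0.6]
finger_gap: 0.0748
time_s: 18.2
tcp_pos: [0.6368, -0.055, 0.2571]
eef_rot: [[1.0, 0.002, 0.007], [0.002, -1.0, -0.001], [0.007, 0.001, -1.0]]
wrist_force: [0.6, 0.0, -0.4]
finger_gap: 0.0752
time_s: 18.78
tcp_pos: [0.539, 0.1884, 0.2513]
eef_rot: [[0.997, -0.083, -0.002], [-0.083, -0.997, -0.001], [-0.002, 0.001, -1.0]]
wrist_force: [0.2, 0.5, -0.7]
finger_gap: 0.0701
time_s: 19.2
tcp_pos: [0.5158, 0.2726, 0.2515]
eef_rot: [[0.997, -0.08, -0.002], [-0.08, -0.997, -0.001], [-0.002, 0.001, -1.0]]
wrist_force: [-0.1, 0.1, -0.7]
finger_gap: 0.0697
[0.51645033 0.2711775  0.25186842] [[278.37387157 172.44444355]] [[254.21639026 305.49149682]]
```

View pics/p4.png

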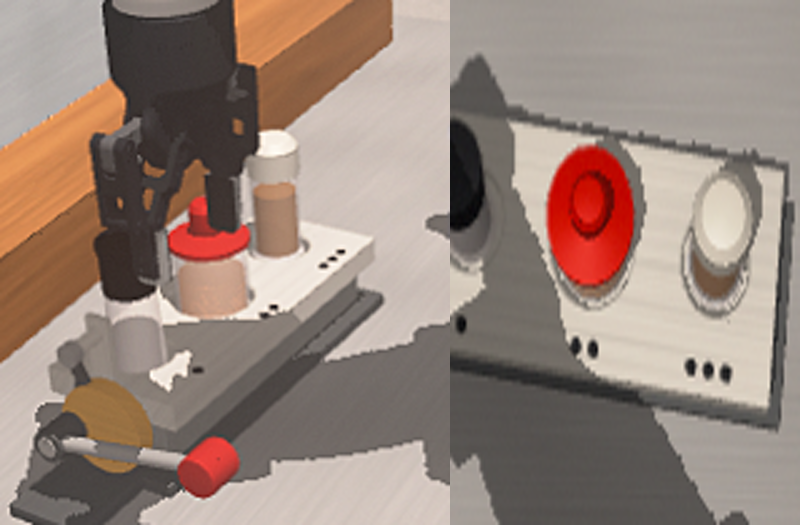

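Vinegar upright in pocket 3: cap at side crop (275,133), predicted (271,131). The grip shows at crop (208,467), predicted (211,464). Descending on the grip.

```bash
python3 -m inch '{"gripper":[70,70,70,70,70,70,70,70],"dp":[[0,0,-35],[0,0,-35],[0,0,-35],[0,0,-30],[0,0,-22],[0,0,-14],[0,0,0],[0,0,0]],"turn":[0,0,0,0,0,0,0,0]}'
python3 -m inch '{"gripper":[22,22,22,22,22,22],"dp":[[0,0,0],[0,0,0],[0,0,0],[0,0,0],[0,0,0],[0,0,0]],"turn":[0,0,0,0,0,0]}' 60
python3 - <<'E'
from h import *
L=np.load("lift.npz")
a0=np.radians(10)
for c in np.arange(0,1.41,.14):
    a=a0+c; print(round(c,2),np.r_[L["R"]@[-.14*np.cos(a),.215]+L["t"],.065+.14*np.sin(a)].round(4))
E
```

```text
time_s: 19.97
tcp_pos: [0.5167, 0.2707, 0.0811]
eef_rot: [[0.996, -0.084, -0.002], [-0.084, -0.996, -0.001], [-0.002, 0.001, -1.0]]
wrist_force: [-0.0, -0.2, 0.8]
finger_gap: 0.0702
time_s: 20.47
tcp_pos: [0.5175, 0.2715, 0.0831]
eef_rot: [[0.997, -0.082, 0.002], [-0.082, -0.997, -0.0], [0.002, 0.0, -1.0]]
wrist_force: [1.1, -6.9, 5.6]
finger_gap: 0.0309
0.0 [0.5169 0.2712 0.0893]
0.14 [0.5216 0.2708 0.1083]
0.28 [0.529  0.2702 0.1265]
0.42 [0.5387 0.2694 0.1434]
0.56 [0.5508 0.2683 0.1588]
0.7 [0.5648 0.2671 0.1724]
0.84 [0.5806 0.2657 0.1839]
0.98 [0.5979 0.2643 0.193 ]
1.12 [0.6162 0.2627 0.1997]
1.26 [0.6353 0.261  0.2037]
1.4 [0.6548 0.2594 0.205 ]
```

```bash
python3 -m inch '{"gripper":[22,22,22,22,22,22],"dp":[[2,0,9],[3,0,10],[7,-0.5,18],[10,-1,17],[12,-1,15],[0,0,0]],"turn":[0,0,0,0,0,0]}' 90
```

```text
time_s: 20.97
tcp_pos: [0.5515, 0.2683, 0.1521]
eef_rot: [[0.996, -0.084, -0.001], [-0.084, -0.996, -0.001], [-0.001, 0.001, -1.0]]
wrist_force: [0.4, -2.9, -11.2]
finger_gap: 0.0303
```

```bash
python3 -m inch '{"gripper":[22,22,22,22,22,22,22,22],"dp":[[14,-1,13.5],[16,-1.5,11.5],[17,-1.5,9],[18,-1.5,7],[19,-1.5,4],[19.5,-1.5,1],[0,0,0],[0,0,0]],"turn":[0,0,0,0,0,0,0,0]}' 90
python3 -c "
from h import *
T=grab_frame('top');S=grab_frame('side')
cv2.imwrite('pics/p5.png',np.hstack([cv2.resize(S[100:330,150:350],(450,525),interpolation=2),cv2.resize(T[100:250,190:390],(350,525),interpolation=2)]))
o=get_obs();print(o['tcp_pos'],o['wrist_force'],o['finger_gap'])
P=[.6548,.2594]
print((px('side',[[*P,.205],[*P,.065]])-[150,100])*[450/200,525/230])"
```

```text
time_s: 21.63
tcp_pos: [0.6523, 0.2592, 0.1965]
eef_rot: [[0.997, -0.083, -0.006], [-0.083, -0.997, -0.003], [-0.006, 0.004, -1.0]]
wrist_force: [-8.7, -6.5, 3.4]
finger_gap: 0.0301
[0.65169207 0.25925011 0.19646992] [-8.16714972 -7.5012719   1.77305607] 0.030071408911552817
[[ 71.85508319 290.72911387]
 [ 95.97930196 445.6667432 ]]
```

View pics/p5.png

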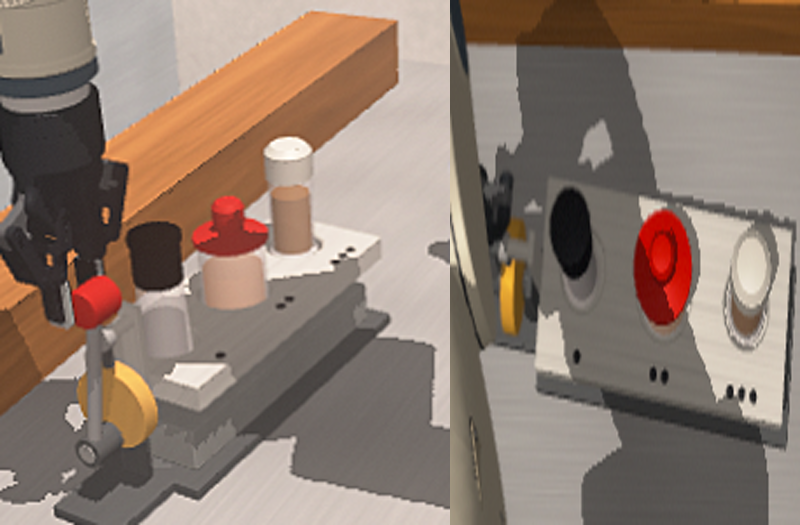

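```bash
python3 - <<'E'
from h import *
L=np.load("lift.npz"); S=grab_frame("side"); im=S.astype(int)
m=((im[:,:,2]-im[:,:,1]>60)&(im[:,:,2]-im[:,:,0]>60)).astype(np.uint8); m[:, :150]=0;m[:,206:]=0;m[:210]=0;m[250:]=0
ys,xs=np.nonzero(m); print("red bbox",xs.min(),xs.max(),ys.min(),ys.max(),xs.mean(),ys.mean())
t=np.linspace(0,2*np.pi,40)
for c in (1.0,1.1,1.2,1.3,1.4,1.5):
    a=np.radians(10)+c; gx,gz=-.14*np.cos(a),.065+.14*np.sin(a)
    Q=np.array([[*(L["R"]@[gx+.016*np.cos(k),.215+s]+L["t"]),gz+.016*np.sin(k)] for k in t for s in(-.016,.016)])
    p=px("side",Q); mid=px("side",[*(L["R"]@[.6*gx,.215]+L["t"]),.065+.6*(gz-.065)])[0]
    print(c,"bbox x",p[:,0].min().round(1),p[:,0].max().round(1),"y",p[:,1].min().round(1),p[:,1].max().round(1),"stick60%",mid.round(1))
v=(240,252,264)
for y in v: print(y,S[y,178:206].max(1).tolist())
E
```

```text
red bbox 150 204 210 244 180.99153976311337 229.2741116751269
1.0 bbox x 194.2 221.3 y 227.2 253.0 stick60% [201.5 263.3]
1.1 bbox x 187.7 214.8 y 223.0 248.7 stick60% [197.7 260.8]
1.2 bbox x 181.3 208.2 y 219.6 245.1 stick60% [193.9 258.7]
1.3 bbox x 174.9 201.6 y 216.9 242.2 stick60% [190.1 256.9]
1.4 bbox x 168.6 195.2 y 214.9 240.0 stick60% [186.4 255.6]
1.5 bbox x 162.5 189.0 y 213.6 238.5 stick60% [182.8 254.7]
240 [40, 113, 140, 157, 160, 110, 144, 142, 144, 144, 145, 145, 145, 149, 146, 137, 123, 119, 120, 126, 138, 148, 164, 162, 142, 136, 139, 142]
252 [142, 140, 134, 131, 131, 132, 133, 155, 203, 209, 146, 111, 118, 121, 117, 114, 108, 113, 122, 120, 104, 92, 124, 139, 136, 135, 139, 147]
264 [200, 200, 200, 204, 203, 205, 206, 212, 186, 158, 136, 112, 119, 120, 118, 112, 108, 135, 156, 154, 156, 153, 168, 245, 255, 252, 250, 249]
```

The image puts the lever at about 1.25 rad: the barrel has slid back some 18 mm between the pads. That is inside the limit but without much margin. I'll raise the grip to 120 N and nudge further, checking numerically.

```bash
cat > lev.py <<'E'
from h import *
from scipy.optimize import brentq
L=np.load("lift.npz"); t=np.linspace(0,2*np.pi,60)
def edges(c):
    a=np.radians(10)+c; gx,gz=-.14*np.cos(a),.065+.14*np.sin(a)
    p=px("side",np.array([[*(L["R"]@[gx+.016*np.cos(k),.215+s]+L["t"]),gz+.016*np.sin(k)] for k in t for s in(-.016,.016)]))
    return p[:,0].max(),p[:,1].max()
S=grab_frame("side"); cv2.imwrite("pics/last.png",S); h=cv2.cvtColor(S,cv2.COLOR_BGR2HSV)
m=(((h[:,:,0]<5)|(h[:,:,0]>175))&(h[:,:,1]>190)&(h[:,:,2]>60)).astype(np.uint8); m[:,:150]=0;m[:,222:]=0;m[:205]=0;m[270:]=0
n,l,st,c=cv2.connectedComponentsWithStats(m); k=1+np.argmax(st[1:,4]); x,y,w,hh,A=st[k]
print("red bbox x",x,x+w-1,"y",y,y+hh-1,"area",A,"cen",c[k].round(1),"cam from right edge",round(brentq(lambda c:edges(c)[0]-(x+w-.5),.5,1.9),3))
o=get_obs();print(o["time_s"],o["tcp_pos"].round(4),o["wrist_force"].round(1),round(o["finger_gap"],4))
E
python3 lev.py
python3 -m inch '{"gripper":[22,22,22,22,22,22],"dp":[[0,0,0],[2,0,0],[2,0,0],[2,0,0],[0,0,0],[0,0,0]],"turn":[0,0,0,0,0,0]}' 120
python3 lev.py
```

```text
red bbox x 182 203 y 221 243 area 329 cen [192.1 230.9] cam from right edge 1.272
21.8333 [0.6515 0.2592 0.1965] [-8.5 -6.8  2.1] 0.0298
time_s: 22.33
tcp_pos: [0.6565, 0.2588, 0.1969]
eef_rot: [[0.997, -0.082, -0.009], [-0.082, -0.997, -0.004], [-0.008, 0.005, -1.0]]
wrist_force: [-12.2, -9.2, 8.1]
finger_gap: 0.0293
red bbox x 180 201 y 220 242 area 333 cen [189.5 230.1] cam from right edge 1.302
22.3833 [0.6565 0.2588 0.1968] [-11.3  -9.2   6.5] 0.0297
```

```bash
python3 -m inch '{"gripper":[22,22,22,22,22,22,22],"dp":[[2,0,0],[2,0,0],[2,-0.5,0],[2,0,0],[1,0,0],[0,0,0],[0,0,0]],"turn":[0,0,0,0,0,0,0]}' 120
python3 lev.py
python3 -m inch '{"gripper":[22,22,22,22,22,22,22,22],"dp":[[0,0,0],[0,0,0],[0,0,0],[0,0,0],[0,0,0],[0,0,0],[0,0,0],[0,0,0]],"turn":[0,0,0,0,0,0,0,0]}' 120
python3 lev.py
python3 -c "
import cv2;S=cv2.imread('pics/last.png');cv2.imwrite('pics/last_c.png',cv2.resize(S[100:340,130:370],(600,600),interpolation=2))"
```

```text
time_s: 22.97
tcp_pos: [0.6669, 0.2578, 0.1961]
eef_rot: [[0.996, -0.086, -0.006], [-0.086, -0.996, -0.004], [-0.006, 0.005, -1.0]]
wrist_force: [-6.6, -10.4, -0.8]
finger_gap: 0.0288
red bbox x 176 197 y 218 241 area 347 cen [185.8 229. ] cam from right edge 1.364
23.0167 [0.6669 0.2578 0.1961] [-6.1 -9.6  0.4] 0.0288
time_s: 23.68
tcp_pos: [0.6668, 0.2578, 0.1961]
eef_rot: [[0.996, -0.086, -0.006], [-0.086, -0.996, -0.004], [-0.006, 0.005, -1.0]]
wrist_force: [-6.0, -9.7, 0.9]
finger_gap: 0.0285
red bbox x 176 197 y 218 241 area 341 cen [185.9 228.9] cam from right edge 1.364
23.7333 [0.6668 0.2578 0.1961] [-5.9 -9.2  0.9] 0.0288
```

View pics/last_c.png

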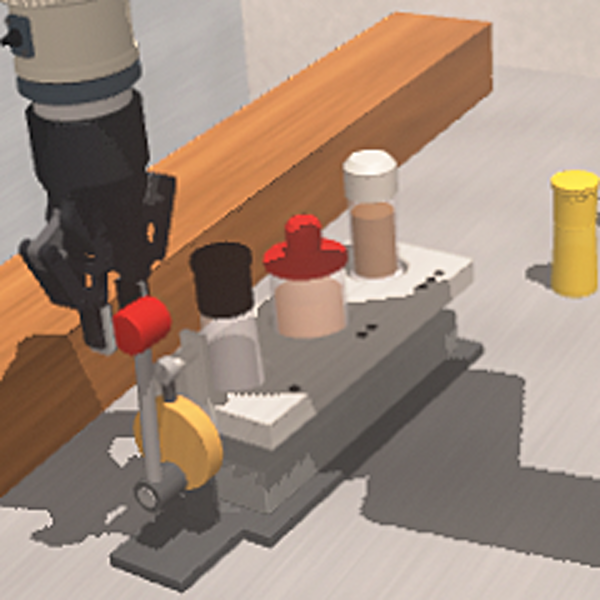

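The last picture shows the lever nearly upright (barrel at crop (142,325) above the axle (150,495)) and all three pots standing. The lever reads 1.36 rad, unchanged over 0.7 s. Handing in.

```bash
python3 -c "
from workcell import *
print(hand_in())"
```

```text
the job is handed in; nothing more can be done
None
```

I put the pepper, the chilli and the vinegar in pockets 1, 2 and 3 in that order and let go of each. I then swung the cam lever up and handed in at 23.7 s while still gripping it at 120 N. No verdict was reported.

**Pots:** the last picture showed all three upright in their pockets. The vinegar's cap sat about 3 mm off its predicted spot, which is inside the 7 mm limit.

**Lever:** the camera reading was 1.36 rad against 1.40 for upright, so the deck should be about 0.03 mm below its top. The reading did not change over the last 0.7 s. The wrist carried about 11 N, so the fingers were still pressing on the lever.

**What did not go as planned:** during the swing the barrel slid about 18 mm between the pads, leaving the lever at about 1.25–1.27 rad. I raised the grip to 120 N and pushed it on. It is therefore held near the edge of the pads, and the finger gap reads 28.8 mm on a 32 mm barrel, slightly less than the 30.9 mm when I first gripped it.

I did not re-measure the tea cup, chopstick holder and dish at the end. None of the planned moves came near enough to touch them.

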